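# Pin the awning tension lever

### The arm

A 6-joint arm with a two-finger parallel gripper is mounted at the origin on the work surface. World frame = base frame: x ahead of the robot, y to its left, z up, the work surface at z = 0. Lengths are in mm, angles in rad, forces in N, time in s.
With the tool pointing down it reaches from about 275 to 1000 mm from the base axis. Payload 8.4 kg.
Tool frame: the origin (TCP) lies on the centre line of the jaws, within the pads' length; the fingertips stand r.tip_reach ahead of it and the grasp point (between the pads) lies 11 mm behind it (r.tip_reach is the distance from the TCP to the fingertips, in mm); z points along the fingers, y is the line along which they close (so a half turn about z gives the same grasp; the last joint's range is limited). The gripper opens to 85 mm and grips with 20 to 120 N. Pads are 22 mm wide; open, the fingers measure 114 mm over their backs; the gripper's body (76 mm by 85 mm) begins 54 mm behind the grasp point. The pads swing forward as they close: fully open they stand 13 mm farther back than shut.
Start: joints at [1.2, 0.353, 1.633, -0, 1.155, -0.002], TCP at [225.309, 582.978, 239.281] pointing down, gripper open.
Joint ranges: [-2.63, 2.63], [-0.92, 2.1], [0.06, 2.66], [-1.3, 4.44], [0, 2.69], [-3.02, 3.02]. Speed limits (rad/s): [2.22, 2.22, 2.79, 3.14, 3.14, 3.14].

### API

Orientations are given as [roll, pitch, yaw] about the fixed x, y, z axes, in that order (R = Rz(yaw) Ry(pitch) Rx(roll)).
In Python, from rig import r gives the robot as it stands.
- The arm moves only by the tool carry_out, never from a script. Its argument "targets" is a list of rows, each an object with "dp": the shift along the tool's x, y, z in mm, a list of three; "yaw": the turn about the tool's z in degrees. A call has 1 to 12 rows; each row is the pose to reach, as a shift and turn from the pose commanded when the call began, along the tool's axes at that moment; what a row does not reach only later rows make up. A row lasts 1/8 s, in which the tool goes at most 62.5 mm and 10.7 degrees, less where a joint would pass 70% of its speed; a pose out of reach is approached as far as the arm can. A call with a gripper value outside its range is refused whole. "fingers" is the opening, from -1 (shut) to 1 (fully open), so that 0 is half open, set as the call begins (left out, the last holds). The fingers move at their own pace and stop on an object; "grip_force" is the grip in N (left out, the last holds). Time passes only in rows, so rows that repeat a pose let the fingers close. It gives the time, the measured TCP pose, the force, the opening and the grip force at its end, in the units of the state.
- r.sense(): the state, without advancing time (a new reading comes with each control period).
- r.grab_frame(name): name is "side" or "top" or "wrist"; returns the picture (400x640x3 uint8, red, green, blue); there is no depth.
- r.get_calibration(name): a dict with "fx", "fy", "cx", "cy" (pixels), "rvec" (rotation vector, rad) and "tvec" (3), from world to camera coordinates, as OpenCV has them. Camera axes: x right, y down, z forward; pixel columns grow to the right and rows downward; lengths in mm; the calibration is good to about 2 mm. A picture is of the moment at which its call begins: read the wrist's pose just before it. get_calibration takes no time and is no camera call; for the wrist camera it gives the pose at the moment of the call.
- r.sign_off(): hands the job in; it is judged then, once.
The state is a dict: "clock": time; "qpos": joint angles; "qvel": joint speeds; "joint_efforts": joint torques, N m; "eef_pos": TCP position; "tcp_rot": TCP orientation; "contact_force": force on the tool from outside, world axes, zero at the start; "wrist_torque": the same for the moment, N m; "opening": opening from 0.0 (shut) to 1.0 (fully open); "grasp_force": force on a finger pad.
Only numpy, scipy, OpenCV 4.12 (cv2) and the standard library are available. Lean on these libraries where they do the work, as an engineer would, in place of code of your own. Each camera call takes 0.05 s, during which the arm holds its last target. There are 200 camera calls.

### The job

Swing the awning's tension lever back along the middle of its sloping bracket so that its hole comes over the hole in the bracket, then take the long tapered locking pin with the tall round head from the wooden rack and push it down through both holes until its head sits flat on the lever. The lever springs back a few millimetres when let go, and the pin's taper draws it into line. Leave the other two bolts in the rack and do not shift the jar, carton and bowl; let go of the pin at the end.

Things in the scene. Friction and masses are not known exactly. Their poses are not given: they have to be found in the camera images.
- deck: Sloping grey plate of the awning bracket, 12 mm thick, fixed, x -85 to 115 mm, y -55 to 55 mm. Origin: mouth of its round 18 mm through hole on the upper face, 124 mm above the counter. z: out of the face along the hole, always 26 degrees from vertical, leaning to the bracket's low side (roughly toward the robot); x: up the slope; y: level. Below the hole 60 mm are clear along -z.
- lever (a joint): Swing of the steel lever on the deck, rad, about deck z at point pivot. 0: it points straight down the slope (deck -x), its hole exactly over the lock hole; positive: free end toward deck +y. Travel -0.15 to 1.1. Friction and a spring: 2 to 5 N at the hole moves it; let go near 0 it creeps back to about 0.04 (3 to 4 mm at the hole); from 0.05 to 0.95 it stays where left.
- pivot (a point): The lever's pivot axis, at deck x 80, y 0, z 0 mm. The lever is a flat steel bar 34 to 46 mm wide and 161 mm long from here to its free end, between 1 and 11 mm above the deck face, with an 18 mm round hole 80 mm from the pivot. A boss 42 mm across on the pivot rises to 27 mm above the deck face.
- post (a point): Point on the axis of the lever's grip post, a round dark steel stud 22 mm across standing square to the deck (along deck z) on the lever, 140 mm from the pivot. The post is 45 mm tall from the lever's upper face; this point is 25 mm above that face (36 mm above the deck face).
- seat (a point): Fixed point on the lock hole's axis, 11 mm above the deck face, level with the lever's upper face: where the origin of the seated pin belongs.
- pin: The locking pin, steel, 115 mm long overall, about 0.2 kg: round head 34 mm across and 45 mm tall (the tallest head in the rack); below it a 16 mm shank 70 mm long, straight for 35 mm and then tapering over 35 mm to a 5 mm nose. Origin: on the axis at the underside of the head; z: along the axis toward the head. It starts upright in the rack with its head resting on the rack's top.
- rack: Fixed wooden rack on four thin legs: a board 64 x 200 x 12 mm, its top 95 mm above the counter, with three loose 27 mm holes in a row along its y axis at y = -65, 0, +65 mm, spaced 65 mm. Origin: centre of its foot on the counter.
- bolt: Bystander in the rack: bolt with a square head 36 x 36 mm, 22 mm tall, and a blunt 22 mm shank 50 mm long. Origin at the underside of the head.
- stud: Bystander in the rack: bolt with a flat disc head 44 mm across, 14 mm tall, and a blunt 20 mm shank 40 mm long. Origin at the underside of the head.
- jar: Bystander: green glass jar with brass lid, 68 mm across, 150 mm tall, standing between rack and bracket. Origin at the centre of its foot.
- carton: Bystander: cardboard tea carton, 70 x 50 x 110 mm tall. Origin at the centre of its foot.
- cup: Bystander: small terracotta bowl, 68 mm across, 55 mm tall. Origin at the centre of its foot.
There are look-alikes about, which are no part of the job. Of the things like the part that bears deck, leave any that is purple or yellow; of the rest the smaller one is meant.

How it is judged (in metres and radians):
On the way:
1. the lever is swung back until its hole overlaps the lock hole (lever within 0.08 rad of 0) (value of joint lever between -0.08 and 0.08 rad), for 0.2 s.
At the end, for the whole second after the job is handed in: The pin stands through lever and bracket with the underside of its head within 5 mm of its seat on the lever (at most 4 mm high) and its axis within 5 degrees of the hole's; the lever is within 0.035 rad of 0; the pin is let go and at rest (distance between pin and seat below 0.005 m and angle between the z axis of pin and the z axis of deck, either way round below 0.09 rad and z of pin in the frame of seat below 0.004 m and value of joint lever between -0.035 and 0.035 rad and linear speed of pin below 0.01 m/s and contact force between the fingers and pin below 0.1 N); the robot touches nothing.
It fails at once if the jar is shifted more than 30 mm (distance of jar from where it was at the start of the episode above 0.03 m).
It fails at once if the carton is shifted more than 30 mm (distance of carton from where it was at the start of the episode above 0.03 m).
It fails at once if the bowl is shifted more than 30 mm (distance of cup from where it was at the start of the episode above 0.03 m).
It fails at once if the square-headed bolt is moved more than 20 mm (distance of bolt from where it was at the start of the episode above 0.02 m).
It fails at once if the disc-headed bolt is moved more than 20 mm (distance of stud from where it was at the start of the episode above 0.02 m).
It also fails if it takes over 50 s, if anything falls off the work surface, if the arm or the gripper's body presses on something with over 40 N, if the wrist force passes 120 N, or if a joint passes its speed limit or range.

## Working session

There is one attempt and no reset: what is moved stays moved. The work goes in short steps, Python scripts to look and compute and a tool call to move; the robot and the scene stay as the last step left them, time stands still between calls to the robot, and variables do not carry over. Pictures are saved under pics/ and viewed, at most 10 in all, crops included, and the job is handed in when it is done.

Besides the shell and the picture viewer there is one more tool, called by a JSON object that holds its "op" and its "data". carry_out: Moves the arm, as the interface text tells. Its arguments: {"type":"object","properties":{"targets":{"type":"array","items":{"type":"object","properties":{"dp":{"type":"array","items":{"type":"number"}},"yaw":{"type":"number"}}}},"fingers":{"type":"number"},"grip_force":{"type":"number"}},"required":["targets"]}

```bash
ls; mkdir -p pics; python3 - <<'E'
from rig import r
import cv2
s=r.sense(); print(s, r.tip_reach)
for n in ("side","top","wrist"):
    c=r.get_calibration(n); print(n,c)
    cv2.imwrite(f"pics/{n}0.png",r.grab_frame(n)[:,:,::-1])
E
```

```text
pics
{'clock': 0.0, 'qpos': array([ 1.19963155e+00,  3.53637267e-01,  1.63414367e+00,  3.61514050e-05,
        1.15519080e+00, -2.39550958e-03]), 'qvel': array([-0.00143418,  0.00013741, -0.00145644,  0.00010781,  0.00036643,
        0.0004735 ]), 'joint_efforts': array([ 3.20103791e-03, -6.05273366e+01, -3.42058754e+01,  3.56296532e-04,
        9.73213348e-03,  1.00324638e-05]), 'eef_pos': array([225.11000156, 582.55213306, 238.5643857 ]), 'tcp_rot': array([-3.14021365e+00, -3.63572615e-05,  2.77280874e+00]), 'contact_force': array([0.79935338, 0.20913131, 0.18782319]), 'wrist_torque': array([-0.00303829, -0.01960173,  0.00842905]), 'grasp_force': 0.0, 'opening': 1.001840926377049} 8.0
side {'fx': 399.38767721026704, 'fy': 399.38767721026704, 'cx': 320.3373290120385, 'cy': 205.24276436115753, 'rvec': array([ 2.29908924, -0.51684902,  0.24030183]), 'tvec': array([-483.19966611,  272.85926205, 1007.88728797])}
top {'fx': 407.1163311928228, 'fy': 407.1163311928228, 'cx': 319.7588085071973, 'cy': 196.0601985704854, 'rvec': array([ 2.17311227, -2.16034101,  0.07481753]), 'tvec': array([ 16.33618796, 556.02413496, 955.38843233])}
wrist {'fx': 304.57043777272986, 'fy': 304.57043777272986, 'cx': 317.9847434570883, 'cy': 196.0766173072833, 'rvec': array([-2.39309542, -1.63994237, -0.22754973]), 'tvec': array([-623.78390562,  -35.21710045,  378.59565574])}
```

View pics/top0.png

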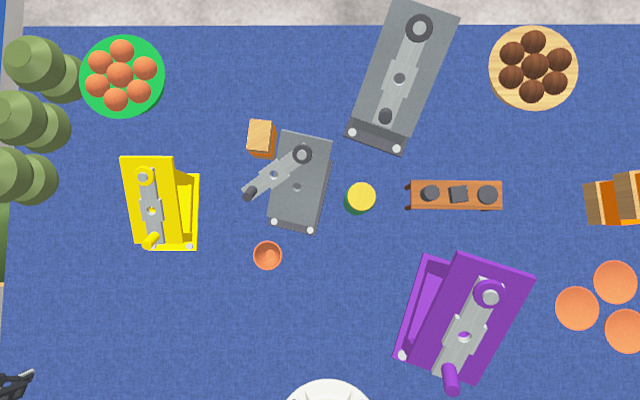

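View pics/side0.png

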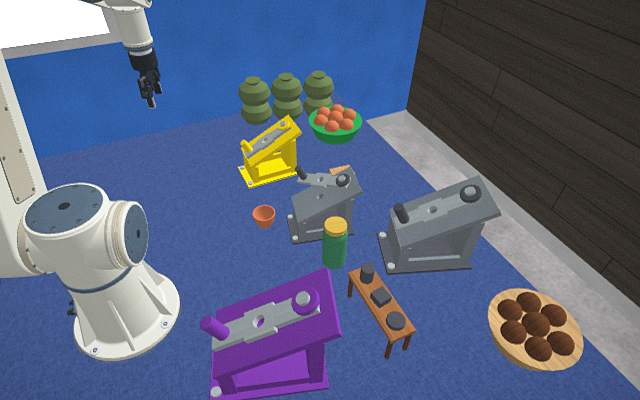

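The top view shows the small grey bracket: boss (302,155), deck hole (297,187), post tip (250,193). The rack has the pin at (431,193), the square bolt at (459,194) and the disc stud at (487,195). The side view confirms the tall head is at (367,272), on the jar side. I'll zoom in on both.

```bash
python3 - <<'E'
import cv2
t=cv2.imread("pics/top0.png")[115:250,230:380]; cv2.imwrite("pics/top0z.png",cv2.resize(t,None,fx=4,fy=4,interpolation=cv2.INTER_CUBIC))
t=cv2.imread("pics/side0.png")[150:290,260:420]; cv2.imwrite("pics/side0z.png",cv2.resize(t,None,fx=4,fy=4,interpolation=cv2.INTER_CUBIC))
E
```

```text
(no output)
```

View pics/top0z.png

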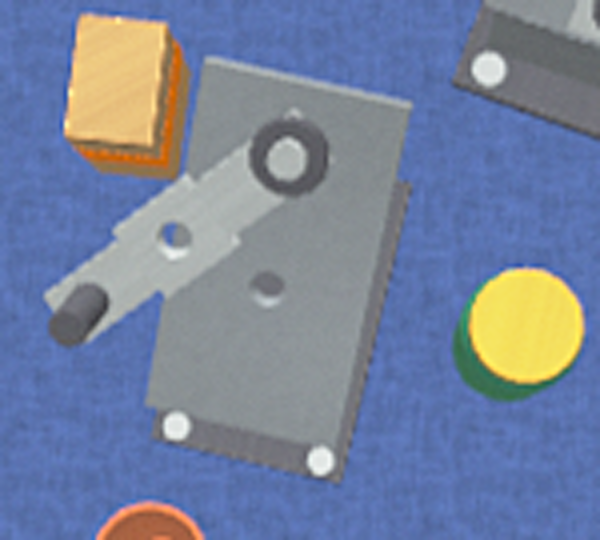

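View pics/side0z.png

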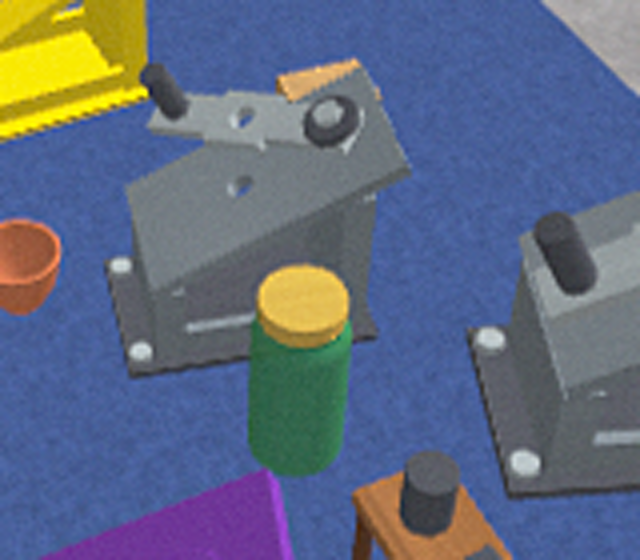

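The zooms show the deck corners, boss, both holes and the post clearly. The lever is swung to the +y side (image left), between the carton and the bowl. I'll fit the pose from these points.

```bash
cat > h.py <<'E'
import numpy as np, cv2
from scipy.optimize import least_squares
from scipy.spatial.transform import Rotation as R
T=np.radians(26)
def deckR(psi): return R.from_euler('zy',[psi,-T]).as_matrix()
def proj(c,P):
    K=np.array([[c['fx'],0,c['cx']],[0,c['fy'],c['cy']],[0,0,1]])
    return cv2.projectPoints(np.array(P,float).reshape(-1,3),c['rvec'],c['tvec'],K,None)[0][:,0]
def lev(th,d,z): # point on lever at distance d from pivot, deck frame
    return [80-d*np.cos(th),d*np.sin(th),z]
def ray(c,uv,z):
    M=cv2.Rodrigues(np.array(c['rvec']))[0]; o=-M.T@c['tvec']
    d=M.T@np.array([(uv[0]-c['cx'])/c['fx'],(uv[1]-c['cy'])/c['fy'],1]); return o+d*(z-o[2])/d[2]
E
cat > fit.py <<'E'
from rig import r
from h import *
ct,cs=r.get_calibration('top'),r.get_calibration('side')
t=np.array([[207,58],[412,104],[148,403],[336,446],[289,157],[267,288],[175,236],[70,327]])/4+[230,115]
s=np.array([[358,68],[410,172],[125,186],[155,290],[332,118],[241,185],[242,117],[153,75]])/4+[260,150]
def P(p):
    x,y,psi,th=p; Q=[[115,55,0],[115,-55,0],[-85,55,0],[-85,-55,0],[80,0,27],[0,0,0],lev(th,80,11),lev(th,140,56)]
    return np.array(Q)@deckR(psi).T+[x,y,124]
for m in 'ts','t','s':
    f=lambda p: np.concatenate([(proj(c,P(p))-o).ravel() for k,c,o in (('t',ct,t),('s',cs,s)) if k in m])
    q=least_squares(f,[500,50,0,.8],x_scale=[10,10,.1,.1]); print(m,q.x.round(3)); print(f(q.x).round(1).reshape(-1,2).tolist())
for n,f0 in (('pin',140),('bolt',117),('stud',109)): pass
for uv,z in (((431,193),140),((459,194),117),((487,195),109)): print(ray(ct,uv,z).round(1))
for n in('side','top'):
    im=cv2.imread(f'pics/{n}0.png'); g=im.max(2)<75
    k,l,st,ce=cv2.connectedComponentsWithStats(g.astype(np.uint8))
    for i in range(1,k):
        if 60<st[i,4]<900: print(n,st[i].tolist(),ce[i].round(1))
E
python3 fit.py
```

```text
ts [ 5.67796e+02  6.71590e+01 -2.09000e-01  7.28000e-01]
[[-0.6, 0.3], [0.2, -0.2], [-1.2, 0.8], [-0.0, -0.4], [1.1, 0.5], [0.3, -0.5], [0.0, 0.4], [0.7, 0.8], [1.5, -1.2], [0.6, -0.0], [-0.5, -0.8], [0.1, 1.5], [-0.5, -0.5], [0.5, 0.4], [0.3, -0.8], [-0.5, -1.8]]
t [ 5.67924e+02  6.70390e+01 -2.07000e-01  7.42000e-01]
[[-0.6, 0.2], [0.2, -0.4], [-1.1, 0.8], [0.1, -0.5], [1.1, 0.4], [0.3, -0.6], [-0.3, -0.1], [0.2, 0.0]]
s [ 5.67392e+02  6.70280e+01 -2.14000e-01  6.95000e-01]
[[1.5, -1.1], [0.5, 0.2], [-0.6, -0.9], [-0.1, 1.5], [-0.5, -0.3], [0.4, 0.5], [-0.1, -0.0], [-1.1, -0.6]]
[ 553.4 -217.8  140. ]
[ 553.7 -284.   117. ]
[ 552.6 -347.2  109. ]
side [394, 208, 13, 15, 101] [400.6 215.7]
side [360, 268, 13, 16, 118] [365.4 276.9]
side [416, 268, 55, 5, 62] [442.4 269.7]
side [370, 293, 21, 15, 86] [378.4 300.8]
side [517, 293, 14, 19, 105] [522.6 302.7]
side [498, 300, 13, 19, 108] [502.8 310.4]
side [541, 305, 23, 21, 132] [549.4 316. ]
side [522, 314, 20, 22, 176] [529.1 325.3]
side [501, 322, 21, 22, 148] [507.3 333.4]
side [547, 332, 23, 23, 189] [555.4 344.4]
side [402, 335, 10, 15, 63] [406.  342.3]
side [525, 337, 20, 24, 188] [532.2 350.1]
side [384, 341, 9, 18, 67] [387.9 349.6]
top [0, 373, 34, 27, 458] [ 14.  385.7]
```

The deck sits at about (567.7, 67.1, 124) with yaw -0.209, and the lever is at about 0.735. The pin is near (553,-218). The tool stays vertical, so the pin will have to swivel between the pads, and I'll close along deck y for that. First I'll compute the moves for the lever post.

```bash
cat >> h.py <<'E'
D=np.array([567.7,67.1,124.]); PSI=-.209
def dw(p): return deckR(PSI)@np.array(p,float)+D
def go(r,p,yaw=None,n=''):
    s=r.sense(); M=R.from_euler('xyz',s['tcp_rot']).as_matrix()
    dy=0 if yaw is None else -np.degrees((yaw-s['tcp_rot'][2]+np.pi/2)%np.pi-np.pi/2)
    print(n,'dp',(M.T@(np.array(p)-s['eef_pos'])).round(1).tolist(),'yaw',round(dy,1))
def tcp(p): return np.array(p)-[0,0,11]
YD=np.pi-.209
E
python3 - <<'E'
from rig import r
from h import *
go(r,tcp(dw(lev(.735,140,41)))+[0,0,75],YD,'above')
for th in (.735,.6,.5,.4,.3,.2,.1,0,-.03): go(r,tcp(dw(lev(th,140,41))),YD,th)
c=r.get_calibration('top'); print('jar',ray(c,(361.5,196),150),'carton',ray(c,(259,134.5),110),'bowl',ray(c,(267.5,255),55))
E
```

```text
above dp [-450.4, -274.8, 15.9] yaw -9.2
0.735 dp [-450.4, -274.8, 90.9] yaw -9.2
0.6 dp [-442.6, -290.7, 97.2] yaw -9.2
0.5 dp [-438.2, -303.3, 101.5] yaw -9.2
0.4 dp [-435.0, -316.4, 105.2] yaw -9.2
0.3 dp [-433.1, -329.9, 108.5] yaw -9.2
0.2 dp [-432.4, -343.6, 111.2] yaw -9.2
0.1 dp [-433.0, -357.4, 113.4] yaw -9.2
0 dp [-434.9, -371.2, 115.0] yaw -9.2
-0.03 dp [-435.7, -375.3, 115.4] yaw -9.2
jar [545.37415084 -70.32781301 150.        ] carton [685.74059323 154.6134632  110.        ] bowl [415.99127493 138.79064366  55.        ]
```

{"op": "carry_out", "data": {"targets": [{"dp": [-50,-30,0],"yaw": -2},{"dp": [-100,-61,0],"yaw": -4},{"dp": [-150,-92,2],"yaw": -6},{"dp": [-200,-122,4],"yaw": -8},{"dp": [-250,-153,6],"yaw": -9.2},{"dp": [-300,-183,8],"yaw": -9.2},{"dp": [-350,-214,10],"yaw": -9.2},{"dp": [-400,-244,12],"yaw": -9.2},{"dp": [-450,-275,16],"yaw": -9.2},{"dp": [-450.4,-274.8,16],"yaw": -9.2}], "fingers": 1}}

```text
clock: 1.4
eef_pos: [548.1, 161.1, 222.7]
tcp_rot: [-3.141, 0.0, 2.929]
contact_force: [-0.6, 0.6, -0.4]
opening: 1.0
grasp_force: 0.0
```

```bash
python3 - <<'E'
from rig import r
from h import *
s=r.sense();print(s['clock'],s['eef_pos'],s['tcp_rot'])
c=r.get_calibration('wrist'); im=r.grab_frame('wrist')[:,:,::-1].copy()
for th in (.735,):
  for p in (dw(lev(th,140,56)),dw(lev(th,80,11)),dw([0,0,0])):
    u=proj(c,p)[0]; print(u); cv2.drawMarker(im,tuple(int(v) for v in u),(0,0,255),0,12)
cv2.imwrite('pics/w1.png',im)
go(r,tcp(dw(lev(.735,140,41))),YD)
E
```

```text
1.4 [548.06188732 161.09666591 222.73368294] [-3.14080480e+00  5.34742130e-05  2.92905939e+00]
[319.91965949 209.12643072]
[272.01270739 273.48352137]
[213.04725847 245.14889638]
 dp [0.9, 1.1, 74.6] yaw -0.1
```

View pics/w1.png

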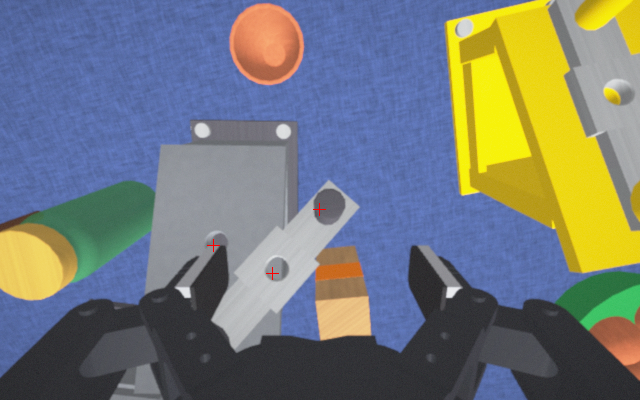

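The wrist view puts the post, lever hole and deck hole about (+5,-5) px from my prediction, roughly 2–3 mm. That's fine for a straddling grasp, and gripping the post will show which camera is right. Descending and gripping.

{"op": "carry_out", "data": {"targets": [{"dp": [2,3,30],"yaw": 0},{"dp": [2,3,60],"yaw": 0},{"dp": [2,3,75],"yaw": 0},{"dp": [2,3,75],"yaw": 0}]}}

```text
clock: 1.95
eef_pos: [544.1, 168.2, 147.6]
tcp_rot: [-3.141, -0.002, 2.934]
contact_force: [-0.2, -0.6, 0.6]
opening: 1.003
grasp_force: 0.0
```

{"op": "carry_out", "data": {"targets": [{"dp": [0,0,0]},{"dp": [0,0,0]},{"dp": [0,0,0]},{"dp": [0,0,0]},{"dp": [0,0,0]},{"dp": [0,0,0]}], "fingers": -1, "grip_force": 20}}

```text
schema error: expected keys dp, yaw
```

```bash
python3 - <<'E'
from rig import r
from h import *
s=r.sense();print(s['clock'],s['eef_pos'],s['opening'],s['grasp_force'],s['contact_force'])
for th in (.735,.6,.5,.4,.3,.2,.1,0,-.02): go(r,tcp(dw(lev(th,140,41))),None,th)
E
```

```text
1.95 [544.07283013 168.1873813  147.57581021] 1.0028860504542776 0.0 [-0.20067879 -0.59631681  0.62594713]
0.735 dp [-3.0, -3.8, -0.6] yaw 0
0.6 dp [7.2, -18.3, 5.8] yaw 0
0.5 dp [13.6, -30.0, 10.1] yaw 0
0.4 dp [18.9, -42.4, 13.8] yaw 0
0.3 dp [23.0, -55.4, 17.1] yaw 0
0.2 dp [25.8, -68.8, 19.8] yaw 0
0.1 dp [27.4, -82.5, 22.0] yaw 0
0 dp [27.8, -96.4, 23.6] yaw 0
-0.02 dp [27.7, -99.2, 23.8] yaw 0
```

{"op": "carry_out", "data": {"targets": [{"dp": [0,0,0],"yaw": 0},{"dp": [0,0,0],"yaw": 0},{"dp": [0,0,0],"yaw": 0},{"dp": [0,0,0],"yaw": 0},{"dp": [0,0,0],"yaw": 0},{"dp": [0,0,0],"yaw": 0}], "fingers": -1, "grip_force": 20}}

```text
clock: 2.7
eef_pos: [545.1, 167.8, 148.7]
tcp_rot: [3.141, 0.0, 2.933]
contact_force: [-2.1, 1.0, 5.3]
opening: 0.242
grasp_force: 22.4
```

```bash
python3 - <<'E'
from rig import r
from h import *
s=r.sense();print(s['clock'],s['eef_pos'],s['opening'],s['grasp_force'],s['contact_force'])
for th in (.735,.6,.5,.4,.3,.2,.1,0,-.02): go(r,tcp(dw(lev(th,140,41))),None,th)
E
```

```text
2.7 [545.09744745 167.75926993 148.73794915] 0.24233763266687547 22.448684871196747 [-2.11585402  0.99064156  5.26492083]
0.735 dp [-1.9, -3.5, 0.6] yaw 0
0.6 dp [8.3, -18.1, 6.9] yaw 0
0.5 dp [14.7, -29.8, 11.1] yaw 0
0.4 dp [19.9, -42.2, 14.9] yaw 0
0.3 dp [24.0, -55.2, 18.1] yaw 0
0.2 dp [26.9, -68.6, 20.9] yaw 0
0.1 dp [28.5, -82.4, 23.0] yaw 0
0 dp [28.8, -96.3, 24.6] yaw 0
-0.02 dp [28.8, -99.1, 24.8] yaw 0
```

{"op": "carry_out", "data": {"targets": [{"dp": [10,-14.5,6],"yaw": 0},{"dp": [16.5,-26,10],"yaw": 0},{"dp": [22,-38.5,14],"yaw": 0},{"dp": [26,-51.5,17],"yaw": 0},{"dp": [29,-65,20],"yaw": 0},{"dp": [30,-79,22],"yaw": 0},{"dp": [30.5,-90,23.5],"yaw": 0},{"dp": [30.5,-97,24],"yaw": 0},{"dp": [30.5,-97,24],"yaw": 0},{"dp": [30.5,-97,24],"yaw": 0},{"dp": [30.5,-97,24],"yaw": 0}]}}

```text
clock: 4.08
eef_pos: [496.2, 79.6, 126.7]
tcp_rot: [3.14, 0.002, 2.933]
contact_force: [-9.0, 3.3, 28.4]
opening: 0.248
grasp_force: 30.9
```

```bash
python3 - <<'E'
from rig import r
from h import *
s=r.sense();print(s['clock'],s['eef_pos'],s['opening'],s['grasp_force'],s['contact_force'])
Rd=deckR(PSI)
for k in (-.02,0): go(r,tcp(dw(lev(k,140,41))),None,k)
cv2.imwrite('pics/w2.png',r.grab_frame('wrist')[:,:,::-1])
t=r.grab_frame('top')[115:250,230:380,::-1]; cv2.imwrite("pics/t2.png",cv2.resize(t,None,fx=4,fy=4,interpolation=cv2.INTER_CUBIC))
E
```

```text
4.075 [496.23802969  79.5949746  126.67529311] 0.24810904208882692 30.88737666606903 [-9.01958694  3.2848978  28.4399882 ]
-0.02 dp [-0.8, -2.7, 2.8] yaw 0
0 dp [-0.7, 0.1, 2.6] yaw 0
```

View pics/w2.png

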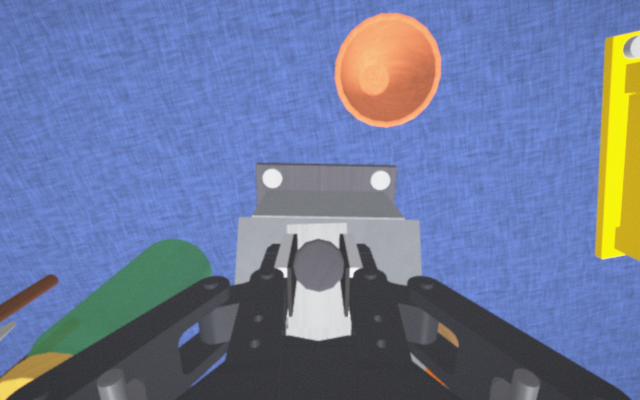

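The lever has swung round. The post is held in the pads at (319,265) and the deck's low edge is centred at column 329, so the lever has gone slightly past centre. I'll release, rise and look again.

{"op": "carry_out", "data": {"targets": [{"dp": [0,0,-2],"yaw": 0},{"dp": [0,0,-2],"yaw": 0},{"dp": [0,0,-2],"yaw": 0},{"dp": [0,0,-2],"yaw": 0},{"dp": [0,0,-50],"yaw": 0},{"dp": [0,0,-110],"yaw": 0},{"dp": [-40,0,-120],"yaw": 0},{"dp": [-40,0,-120],"yaw": 0},{"dp": [-40,0,-120],"yaw": 0}], "fingers": 1}}

```text
clock: 5.3
eef_pos: [533.2, 70.7, 243.3]
tcp_rot: [-3.141, -0.002, 2.933]
contact_force: [-0.1, -0.8, 1.1]
opening: 0.999
grasp_force: 0.0
```

```bash
python3 - <<'E'
from rig import r
from h import *
import json
s=r.sense();print(s['clock'],s['eef_pos'],s['contact_force'],s['opening'])
c=r.get_calibration('wrist'); im=r.grab_frame('wrist')[:,:,::-1].copy()
json.dump({k:np.array(v).tolist() for k,v in c.items()},open('w3.json','w'))
cv2.imwrite('pics/w3r.png',im)
print(proj(c,[dw([0,0,0]),dw(lev(.04,140,56)),dw([-85,55,0]),dw([-85,-55,0]),dw([80,0,27])]))
cv2.imwrite('pics/w3.png',cv2.resize(im[60:360,120:520],None,fx=2,fy=2,interpolation=cv2.INTER_CUBIC))
E
```

```text
5.3 [533.24504042  70.65374715 243.28007272] [-0.05655615 -0.82958018  1.11613368] 0.9986982252118545
[[322.58157515 230.90728686]
 [325.70934212 145.86844885]
 [383.82032331 139.15351604]
 [266.86179753 140.58270419]
 [317.85450375 334.51774316]]
```

View pics/w3.png

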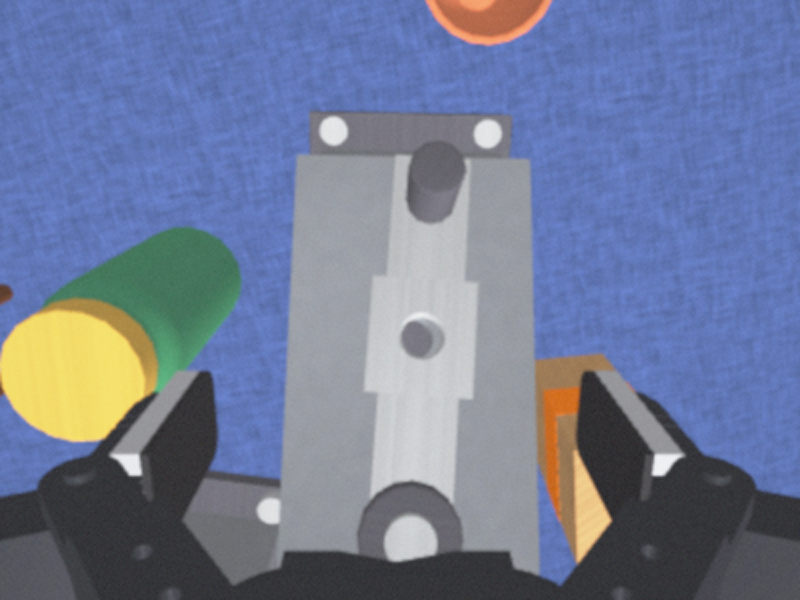

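```bash
cat > fit3.py <<'E'
from rig import r
from h import *
import json
ct,cs=r.get_calibration('top'),r.get_calibration('side'); cw=json.load(open('w3.json'))
for k in('rvec','tvec'): cw[k]=np.array(cw[k])
t=np.array([[207,58],[412,104],[148,403],[336,446],[289,157],[267,288]])/4+[230,115]
s=np.array([[358,68],[410,172],[125,186],[155,290],[332,118],[241,185]])/4+[260,150]
w=np.array([[298,155],[529,158],[411,541],[423,338],[438,168],[410,533]])/2+[120,60]
Q=[[115,55,0],[115,-55,0],[-85,55,0],[-85,-55,0],[80,0,27],[0,0,0]]
def res(p,m):
    x,y,psi,th=p; W=lambda q: np.array(q)@deckR(psi).T+[x,y,124]; o=[0*p[:1]]
    if 't' in m:o.append((proj(ct,W(Q))-t).ravel())
    if 's' in m:o.append((proj(cs,W(Q))-s).ravel())
    if 'w' in m:o.append((proj(cw,W([[-85,-55,0],[-85,55,0],[80,0,27],lev(th,80,11),lev(th,140,56)]))-w[:5]).ravel())
    return np.concatenate(o)
for m in('w','tsw'):
    q=least_squares(res,[567,67,-.2,.05],args=(m,),x_scale=[10,10,.1,.1]);print(m,q.x.round(3),res(q.x,m)[1:].round(1).reshape(-1,2).tolist())
E
python3 fit3.py
```

```text
w [ 5.66511e+02  7.05950e+01 -1.95000e-01  8.80000e-02] [[-0.1, 1.9], [1.6, -2.7], [-2.0, 2.0], [2.1, -0.5], [-1.0, -0.4]]
tsw [ 5.66705e+02  6.95530e+01 -2.02000e-01  9.40000e-02] [[-2.2, 0.9], [-1.2, 0.0], [-2.0, 1.5], [-0.8, -0.0], [-0.4, 1.0], [-0.8, -0.1], [0.6, -1.7], [-0.1, -0.7], [-1.3, -1.0], [-0.4, 1.2], [-1.3, -1.0], [-0.2, 0.0], [-0.5, 1.9], [1.2, -1.9], [-4.0, 2.4], [1.4, 0.1], [-0.7, 0.3]]
```

The lever rests at about +0.055 rad: its hole at (331,229) sits roughly 4 mm to +y of the deck hole, still overlapping it. The deck appears to be about 3 mm further in +y than the first fit gave. Next I'll move over the pin with the jaws turned to close along world x, which keeps them clear of the bolt and jar.

```bash
python3 - <<'E'
from rig import r
from h import *
go(r,[553.4,-217.8,235],np.pi/2)
print(r.sense()['qpos'])
E
```

```text
dp [-79.7, -278.1, 8.2] yaw 78.1
[ 1.29115011e-01  2.14818513e-01  1.81442028e+00  8.15715033e-05
  1.11497524e+00 -1.23345801e+00]
```

{"op": "carry_out", "data": {"targets": [{"dp": [-9,-31,0],"yaw": 9},{"dp": [-18,-62,0],"yaw": 18},{"dp": [-27,-93,0],"yaw": 27},{"dp": [-36,-124,0],"yaw": 36},{"dp": [-45,-155,0],"yaw": 45},{"dp": [-54,-186,0],"yaw": 54},{"dp": [-63,-217,2],"yaw": 63},{"dp": [-72,-248,5],"yaw": 72},{"dp": [-80,-278,8],"yaw": 78},{"dp": [-80,-278,8],"yaw": 78},{"dp": [-80,-278,8],"yaw": 78}], "fingers": 0.3}}

```text
clock: 6.72
eef_pos: [554.3, -216.9, 235.6]
tcp_rot: [-3.14, -0.001, 1.573]
contact_force: [-0.4, -0.8, -0.2]
opening: 0.652
grasp_force: 0.0
```

```bash
python3 - <<'E'
from rig import r
from h import *
s=r.sense();print(s['clock'],s['eef_pos'],s['tcp_rot'],s['opening'])
c=r.get_calibration('wrist'); im=r.grab_frame('wrist')[:,:,::-1].copy()
u=proj(c,[[553.4,-217.8,140],[553.4,-217.8,95]]); print(u)
cv2.imwrite('pics/w4r.png',im)
for a in u: cv2.drawMarker(im,tuple(int(v) for v in a),(0,0,255),0,10)
cv2.imwrite('pics/w4.png',im)
E
```

```text
6.725 [ 554.31687156 -216.8725104   235.5982891 ] [-3.14008306e+00 -9.92801944e-04  1.57327143e+00] 0.6522637056055572
[[317.33516092 202.18847997]
 [317.46936201 187.93213103]]
```

View pics/w4.png

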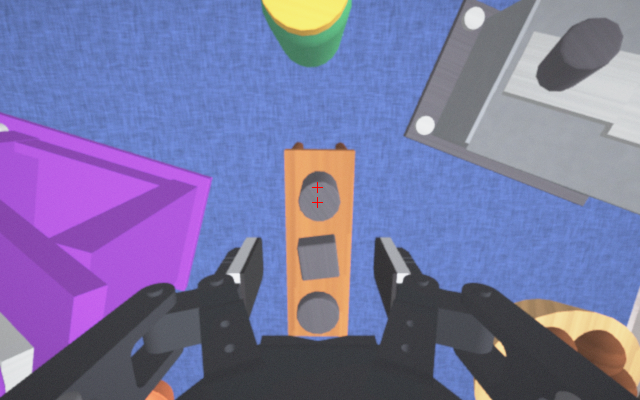

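The head top is at (320,200), within 2 px of the prediction, and the jaws straddle it clear of the square bolt at (320,258). Descending and gripping.

{"op": "carry_out", "data": {"targets": [{"dp": [0,0.7,50],"yaw": 0},{"dp": [0,0.7,90],"yaw": 0},{"dp": [0,0.7,110],"yaw": 0},{"dp": [0,0.7,121],"yaw": 0},{"dp": [0,0.7,121],"yaw": 0},{"dp": [0,0.7,121],"yaw": 0}]}}

```text
clock: 7.52
eef_pos: [556.5, -217.8, 116.3]
tcp_rot: [3.14, 0.001, 1.573]
contact_force: [0.1, 0.3, 0.8]
opening: 0.646
grasp_force: 0.0
```

{"op": "carry_out", "data": {"targets": [{"dp": [0,0,0],"yaw": 0},{"dp": [0,0,0],"yaw": 0},{"dp": [0,0,0],"yaw": 0},{"dp": [0,0,0],"yaw": 0},{"dp": [0,0,0],"yaw": 0}], "fingers": -1, "grip_force": 25}}

```text
clock: 8.15
eef_pos: [556.2, -217.9, 116.3]
tcp_rot: [3.14, 0.0, 1.572]
contact_force: [-1.8, 2.2, 6.9]
opening: 0.386
grasp_force: 24.5
```

{"op": "carry_out", "data": {"targets": [{"dp": [0,0,-15],"yaw": 0},{"dp": [0,0,-50],"yaw": 0},{"dp": [0,0,-90],"yaw": 0},{"dp": [0,0,-130],"yaw": 0},{"dp": [0,0,-160],"yaw": 0},{"dp": [0,0,-160],"yaw": 0}]}}

```text
clock: 8.9
eef_pos: [557.0, -218.3, 278.4]
tcp_rot: [3.137, 0.002, 1.572]
contact_force: [-0.5, 0.8, -2.1]
opening: 0.393
grasp_force: 25.6
```

```bash
python3 - <<'E'
from rig import r
from h import *
s=r.sense();print(s['clock'],s['eef_pos'],s['opening'],s['grasp_force'],s['contact_force'])
# nose-centre target: deck origin est
E=np.array([566.5,70.2,124.]); x=deckR(-.205)
# tool above hole with nose 25 mm above lever hole along vertical: nose = tcp+11-30-70
hole=E+x@[0,3,11.]; go(r,[hole[0],hole[1],hole[2]+115],np.pi-.2); print(hole)
E
```

```text
8.9 [ 556.95348863 -218.2789167   278.35399517] 0.39321033166196073 25.566085875034332 [-0.50502964  0.84777717 -2.14716099]
 dp [291.5, 5.5, 28.7] yaw -78.5
[562.22681224  73.13718295 134.15444842]
```

The pin is held, with 2 N of weight showing. I'm carrying it high past the jar to a point above the lever hole, turning back to the deck heading on the way.

{"op": "carry_out", "data": {"targets": [{"dp": [30,0,0],"yaw": -5},{"dp": [65,0,0],"yaw": -14},{"dp": [100,1,0],"yaw": -23},{"dp": [135,2,0],"yaw": -32},{"dp": [170,3,0],"yaw": -41},{"dp": [205,4,0],"yaw": -50},{"dp": [235,5,0],"yaw": -59},{"dp": [265,5,10],"yaw": -68},{"dp": [285,5.5,20],"yaw": -75},{"dp": [291.5,5.5,28],"yaw": -78.5},{"dp": [291.5,5.5,28],"yaw": -78.5},{"dp": [291.5,5.5,28],"yaw": -78.5}]}}

```text
clock: 10.4
eef_pos: [560.6, 73.4, 246.8]
tcp_rot: [-3.141, -0.001, 2.941]
contact_force: [0.4, -0.8, -2.2]
opening: 0.393
grasp_force: 25.5
```

```bash
python3 - <<'E'
from rig import r
from h import *
s=r.sense();print(s['clock'],s['eef_pos'],s['tcp_rot'],s['opening'],s['grasp_force'])
c=r.get_calibration('wrist'); im=r.grab_frame('wrist')[:,:,::-1].copy()
cv2.imwrite('pics/w5r.png',im)
N=s['eef_pos']-[0,0,91.3]; E=np.array([566.5,70.2,124.]); x=deckR(-.205)
print('nose',proj(c,[N]),'hole',proj(c,[E,E+x@[0,4,11]]))
a=cv2.resize(im[100:300,220:420],None,fx=2.9,fy=2.9,interpolation=cv2.INTER_CUBIC)
cv2.imwrite('pics/w5.png',a)
sd=r.grab_frame('side')[:,:,::-1]; cv2.imwrite('pics/s5r.png',sd)
E
```

```text
10.4 [560.60950898  73.36705673 246.83292375] [-3.14111772e+00 -8.51898329e-04  2.94056557e+00] 0.3927722103096898 25.481119751930237
nose [[318.38837881 203.11457693]] hole [[316.21732839 199.41763577]
 [319.70289045 197.43407692]]
```

View pics/w5.png

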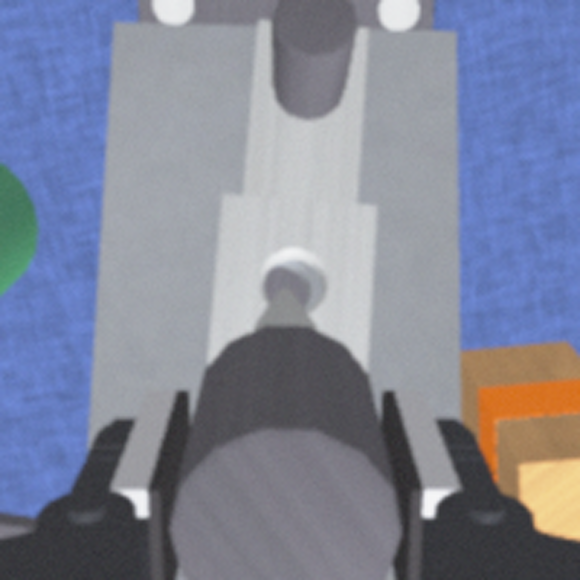

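The pin nose, at about (319,202), hangs just above the overlap of the lever hole (321,197) and the deck hole, within 1–2 mm. The deck hole axis refines to about (566.5, 69.5). I'll plan three stages: enter upright, tilt about the nose by swivelling in the pads, then push along the axis.

```bash
cat > plan.py <<'E'
import sys
from rig import r
from h import *
E=np.array([566.5,69.5,124.]); X=deckR(-.205); L=102.3
def tcpfor(nose,phi): # nose in deck frame, pin tilt phi from vertical
    p=E+X@np.array(nose); h=X@[0,1,0]; d=R.from_rotvec(-h*phi).apply([0,0,1.])
    return p+d*L-[0,0,11]
s=r.sense();print(s['clock'],s['eef_pos'],s['contact_force'],s['opening'])
A=eval(sys.argv[1])
for n,phi in A: go(r,tcpfor(n,np.radians(phi)),None,f'{n} {phi}')
E
python3 plan.py "[((-2.5,2.3,15),0),((-2.5,2.3,6),0),((-2.5,2.3,0),0)]"
```

```text
10.5 [560.96576421  73.2887157  247.38432219] [ 0.27784132 -0.11831389 -2.58586111] 0.3862347676825969
(-2.5, 2.3, 15) 0 dp [2.6, -1.6, 19.5] yaw 0
(-2.5, 2.3, 6) 0 dp [-1.3, -0.8, 27.6] yaw 0
(-2.5, 2.3, 0) 0 dp [-3.9, -0.3, 33.0] yaw 0
```

{"op": "carry_out", "data": {"targets": [{"dp": [2.5,-1.2,10],"yaw": 0},{"dp": [2.5,-1.2,19],"yaw": 0},{"dp": [0.5,-1,23],"yaw": 0},{"dp": [-1.5,-0.8,27.5],"yaw": 0},{"dp": [-2.5,-0.6,30],"yaw": 0},{"dp": [-3.5,-0.5,32],"yaw": 0},{"dp": [-3.5,-0.5,32],"yaw": 0}]}}

```text
clock: 11.38
eef_pos: [564.3, 72.6, 215.2]
tcp_rot: [-3.142, -0.0, 2.942]
contact_force: [0.1, -0.4, -2.3]
opening: 0.391
grasp_force: 25.5
```

```bash
python3 plan.py "[((-2.5,2.3,-1),0),((-2.5,2.3,-1),5),((-2.5,2,-2),10),((-2,2,-3),15),((-1,2,-4),20),((0,2,-5),26),((0,1.5,-12),26)]"
```

```text
11.375 [564.31567961  72.55307585 215.20077495] [ 0.13764358 -0.36344419 -2.27291281] 0.39144974131400606
(-2.5, 2.3, -1) 0 dp [-0.9, -0.1, 1.7] yaw 0
(-2.5, 2.3, -1) 5 dp [8.0, -0.2, 2.1] yaw 0
(-2.5, 2, -2) 10 dp [16.4, -0.5, 4.1] yaw 0
(-2, 2, -3) 15 dp [24.2, -0.3, 6.7] yaw 0
(-1, 2, -4) 20 dp [31.3, -0.2, 9.9] yaw 0
(0, 2, -5) 26 dp [39.8, 0.1, 14.5] yaw 0
(0, 1.5, -12) 26 dp [36.8, 0.2, 20.8] yaw 0
```

No contact so far, and the nose is about 11 mm inside. Starting the tilt, part way.

{"op": "carry_out", "data": {"targets": [{"dp": [4,0,2],"yaw": 0},{"dp": [8,0,2.5],"yaw": 0},{"dp": [12,-0.2,3],"yaw": 0},{"dp": [16,-0.3,4],"yaw": 0},{"dp": [16,-0.3,4],"yaw": 0}]}}

```text
clock: 12.0
eef_pos: [548.5, 75.7, 211.6]
tcp_rot: [3.141, 0.001, 2.942]
contact_force: [3.0, 1.2, 1.0]
opening: 0.393
grasp_force: 25.8
```

```bash
python3 plan.py "[((-2,2,-3),15),((-1,2,-4),20),((0,2,-5),26),((0,1.5,-12),26)]"; python3 - <<'E'
from rig import r
import cv2
cv2.imwrite('pics/s6r.png',r.grab_frame('side')[:,:,::-1])
E
```

```text
12.0 [548.5125357   75.69180254 211.56035428] [3.03441751 1.19324853 1.00139231] 0.39320072100074954
(-2, 2, -3) 15 dp [8.1, -0.3, 3.1] yaw 0
(-1, 2, -4) 20 dp [15.2, -0.1, 6.2] yaw 0
(0, 2, -5) 26 dp [23.7, 0.2, 10.8] yaw 0
(0, 1.5, -12) 26 dp [20.7, 0.3, 17.2] yaw 0
```

A force of 3 N toward +x means the nose is caught in the hole and the pin is swivelling, as intended. Continuing to the full tilt.

{"op": "carry_out", "data": {"targets": [{"dp": [4,-0.2,1.5],"yaw": 0},{"dp": [8,-0.2,3],"yaw": 0},{"dp": [12,-0.1,4.5],"yaw": 0},{"dp": [16,0,6.5],"yaw": 0},{"dp": [20,0,8.5],"yaw": 0},{"dp": [25,0,11.5],"yaw": 0},{"dp": [25,0,11.5],"yaw": 0}]}}

```text
clock: 12.92
eef_pos: [523.3, 80.5, 199.4]
tcp_rot: [-3.141, -0.001, 2.942]
contact_force: [2.2, 1.3, -1.8]
opening: 0.39
grasp_force: 26.3
```

```bash
python3 plan.py "[((0,2,-5),26),((0,1.5,-12),26),((0,1,-20),26),((0,.5,-30),26),((0,0,-40),26),((0,0,-50),26),((0,0,-59),26)]"; python3 - <<'E'
from rig import r
import cv2,sys
sys.path.insert(0,'.')
from h import *
im=r.grab_frame('side')[:,:,::-1]; cv2.imwrite('pics/s7r.png',im)
# dark head silhouette near grasp in side view: principal axis of dark low-saturation blob
c=r.get_calibration('side'); s=r.sense(); g=s['eef_pos']+[0,0,11]; print(proj(c,[g, g+[0,0,20], [566.5,69.5,134]]).round())
E
```

```text
12.925 [523.3250603   80.51476191 199.38741472] [ 2.20516007  1.3382236  -1.80529559] 0.3897050984462512
(0, 2, -5) 26 dp [-1.9, 0.4, -1.3] yaw 0
(0, 1.5, -12) 26 dp [-5.0, 0.6, 5.0] yaw 0
(0, 1, -20) 26 dp [-8.4, 0.8, 12.2] yaw 0
(0, 0.5, -30) 26 dp [-12.7, 1.1, 21.3] yaw 0
(0, 0, -40) 26 dp [-17.0, 1.5, 30.3] yaw 0
(0, 0, -50) 26 dp [-21.3, 2.4, 39.3] yaw 0
(0, 0, -59) 26 dp [-25.2, 3.1, 47.4] yaw 0
[[304. 175.]
 [304. 169.]
 [320. 194.]]
```

The lateral numbers look wrong. `deckR` composes its rotations in the wrong order ('zy' extrinsic, where it should be intrinsic 'ZY'). I'll fix that and refit.

```bash
sed -i "s/'zy'/'ZY'/" h.py; sed -i "s/for m in('w','tsw')/for m in('ts','w','tsw')/" fit3.py; python3 fit3.py; python3 fit.py | sed -n 1,2p
```

```text
ts [ 5.6760e+02  6.6719e+01 -2.2800e-01  5.0000e-02] [[-0.3, 0.0], [0.2, 0.4], [-0.3, -0.1], [0.2, 0.5], [-0.2, 0.5], [0.5, -0.5], [1.9, -0.3], [-0.1, -1.4], [0.4, 0.6], [-0.5, 0.8], [-0.9, -1.2], [0.5, 0.5]]
w [ 5.66415e+02  7.02180e+01 -2.25000e-01  5.50000e-02] [[-0.9, -0.3], [0.7, 0.1], [0.2, 2.0], [-0.2, -0.8], [0.2, -0.8]]
tsw [ 5.6665e+02  6.9208e+01 -2.2900e-01  6.1000e-02] [[-1.4, 0.4], [-1.0, 0.9], [-1.5, 0.2], [-1.0, 0.9], [-1.4, 1.0], [-0.7, -0.0], [1.2, -0.7], [-0.9, -1.9], [-0.2, 0.2], [-1.2, 0.3], [-1.6, -1.6], [-0.2, 0.1], [-1.5, -0.1], [-0.0, 0.8], [-1.4, 2.4], [-0.8, -0.2], [0.4, -0.1]]
ts [ 5.67557e+02  6.68310e+01 -2.27000e-01  7.13000e-01]
[[-0.4, 0.0], [0.1, 0.4], [-0.3, -0.1], [0.2, 0.5], [-0.3, 0.5], [0.4, -0.4], [0.3, 0.2], [-0.1, -0.1], [1.8, -0.3], [-0.1, -1.5], [0.3, 0.6], [-0.5, 0.8], [-1.0, -1.2], [0.4, 0.5], [0.6, 0.4], [-0.0, -0.3]]
```

The fit is much tighter now: yaw -0.227, lever 0.055. Replanning the push from the current pose.

```bash
sed -i "s/69.5,124.\]); X=deckR(-.205)/69.8,124.]); X=deckR(-.227)/; s/,None,f'/,np.pi-.227,f'/" plan.py; python3 plan.py "[((0,2,-5),26),((0,1.5,-12),26),((0,1,-20),26),((0,.5,-30),26),((0,0,-40),26),((0,0,-50),26),((0,0,-59),26)]"
python3 - <<'E'
from h import *
X=deckR(-.227)
p=np.array([545.1,167.76,159.7]); 
for E in([566.5,69.8,124.],[567.5,66.8,124]): print(X.T@(p-E), lev(.713,140,41))
E
```

```text
12.975 [523.51916674  80.49797849 199.48954173] [ 0.78595559  2.44597406 -0.53736861] 0.3881538455371793
(0, 2, -5) 26 dp [-1.7, 1.2, -1.0] yaw 1.6
(0, 1.5, -12) 26 dp [-4.7, 0.6, 5.3] yaw 1.6
(0, 1, -20) 26 dp [-8.2, 0.0, 12.5] yaw 1.6
(0, 0.5, -30) 26 dp [-12.6, -0.6, 21.5] yaw 1.6
(0, 0, -40) 26 dp [-17.0, -1.2, 30.5] yaw 1.6
(0, 0, -50) 26 dp [-21.4, -1.3, 39.5] yaw 1.6
(0, 0, -59) 26 dp [-25.3, -1.4, 47.6] yaw 1.6
[-22.90611399  90.63074102  50.89194754] [np.float64(-25.896415097873643), np.float64(91.57482879819563), 41]
[-24.38868596  93.32872335  51.61504621] [np.float64(-25.896415097873643), np.float64(91.57482879819563), 41]
```

{"op": "carry_out", "data": {"targets": [{"dp": [-1.7,0.7,0],"yaw": 1.6},{"dp": [-3.2,0.5,2.5],"yaw": 1.6},{"dp": [-4.7,0.2,5.3],"yaw": 1.6},{"dp": [-6.5,0,9],"yaw": 1.6},{"dp": [-8.2,-0.5,12.5],"yaw": 1.6},{"dp": [-8.2,-0.5,12.5],"yaw": 1.6}], "grip_force": 25}}

```text
clock: 13.72
eef_pos: [532.4, 78.5, 187.0]
tcp_rot: [3.141, 0.0, 2.914]
contact_force: [3.1, 3.9, -3.5]
opening: 0.392
grasp_force: 26.1
```

```bash
python3 plan.py "[((0,1,-20),26),((0,.5,-30),26),((0,0,-40),26),((0,0,-50),26),((0,0,-59),26)]"
```

```text
13.725 [532.37682186  78.53819762 186.97179905] [ 3.05935222  3.93866808 -3.45703406] 0.3922949805021951
(0, 1, -20) 26 dp [0.9, 0.2, 0.0] yaw -0.0
(0, 0.5, -30) 26 dp [-3.5, -0.3, 9.0] yaw -0.0
(0, 0, -40) 26 dp [-7.9, -0.8, 18.0] yaw -0.0
(0, 0, -50) 26 dp [-12.3, -0.8, 27.0] yaw -0.0
(0, 0, -59) 26 dp [-16.2, -0.9, 35.1] yaw -0.0
```

Forces are gentle: about 4 N in +y is the lever being drawn in. Continuing along the axis.

{"op": "carry_out", "data": {"targets": [{"dp": [-1.7,0,4.5],"yaw": 0},{"dp": [-3.5,-0.3,9],"yaw": 0},{"dp": [-5.7,-0.6,13.5],"yaw": 0},{"dp": [-7.9,-0.8,18],"yaw": 0},{"dp": [-7.9,-0.8,18],"yaw": 0}]}}

```text
clock: 14.35
eef_pos: [540.0, 75.9, 168.9]
tcp_rot: [3.141, 0.001, 2.914]
contact_force: [4.3, 4.1, -4.1]
opening: 0.391
grasp_force: 26.1
```

```bash
python3 plan.py "[((0,0,-40),26),((0,0,-50),26),((0,0,-59),26)]"
```

```text
14.35 [540.02381468  75.89489505 168.90032379] [ 4.26274853  4.10408586 -4.09602005] 0.39064153997233664
(0, 0, -40) 26 dp [0.1, 0.0, -0.1] yaw -0.0
(0, 0, -50) 26 dp [-4.2, 0.0, 8.9] yaw -0.0
(0, 0, -59) 26 dp [-8.2, 0.0, 17.0] yaw -0.0
```

{"op": "carry_out", "data": {"targets": [{"dp": [-2.2,0,4.5],"yaw": 0},{"dp": [-4.2,0,9],"yaw": 0},{"dp": [-6.2,0,13],"yaw": 0},{"dp": [-6.8,0,14.5],"yaw": 0},{"dp": [-6.8,0,14.5],"yaw": 0}]}}

```text
clock: 14.98
eef_pos: [546.3, 74.3, 154.4]
tcp_rot: [3.141, -0.0, 2.914]
contact_force: [2.2, 4.8, -1.9]
opening: 0.391
grasp_force: 26.3
```

```bash
python3 plan.py "[((0,0,-50),26),((0,0,-59),26)]"
```

```text
14.975 [546.27030927  74.31143447 154.37504182] [ 2.20664631  4.77639811 -1.91738418] 0.3906271376084672
(0, 0, -50) 26 dp [2.2, 0.2, -5.6] yaw -0.0
(0, 0, -59) 26 dp [-1.7, 0.2, 2.5] yaw -0.0
```

{"op": "carry_out", "data": {"targets": [{"dp": [-1,0,2],"yaw": 0},{"dp": [-1.5,0,3],"yaw": 0},{"dp": [-2,0,4],"yaw": 0},{"dp": [-2,0,4],"yaw": 0}]}}

```text
clock: 15.48
eef_pos: [546.9, 74.2, 151.6]
tcp_rot: [3.141, -0.002, 2.914]
contact_force: [-8.5, 6.5, 17.0]
opening: 0.395
grasp_force: 28.2
```

```bash
python3 plan.py "[((0,0,-59),26)]"
```

```text
15.475 [546.93433673  74.16387701 151.61451862] [-8.51251617  6.5333466  17.03805207] 0.39522622760941434
(0, 0, -59) 26 dp [-1.1, 0.2, -0.3] yaw -0.0
```

Firm contact at the expected seat height (17 N). Releasing, rising and checking.

{"op": "carry_out", "data": {"targets": [{"dp": [0,0,0],"yaw": 0},{"dp": [0,0,0],"yaw": 0},{"dp": [0,0,-2],"yaw": 0},{"dp": [0,0,-2],"yaw": 0},{"dp": [0,0,-40],"yaw": 0},{"dp": [0,0,-95],"yaw": 0},{"dp": [0,0,-110],"yaw": 0},{"dp": [0,0,-110],"yaw": 0},{"dp": [0,0,-110],"yaw": 0}], "fingers": 1}}

```text
clock: 16.6
eef_pos: [547.1, 73.6, 259.2]
tcp_rot: [-3.141, -0.002, 2.914]
contact_force: [-1.0, 0.3, -0.3]
opening: 1.001
grasp_force: 0.0
```

```bash
python3 - <<'E'
from rig import r
from h import *
s=r.sense();print(s['clock'],s['eef_pos'],s['contact_force'],s['opening'])
E=np.array([566.5,69.3,124.]); X=deckR(-.227); c=r.get_calibration('wrist')
P=[E+X@p for p in ([0,0,11+45],[0,0,11],lev(0,140,56),lev(.02,140,56))]
print(proj(c,P).round(1)); cs=r.get_calibration('side'); print(proj(cs,P).round(1))
a=cv2.resize(r.grab_frame('wrist')[80:340,200:440,::-1],None,fx=2,fy=2,interpolation=cv2.INTER_CUBIC)
b=cv2.resize(r.grab_frame('side')[140:250,280:360,::-1],None,fx=3.9,fy=520/110,interpolation=cv2.INTER_CUBIC)
cv2.imwrite('pics/fin.png',np.hstack([a,b])); print(a.shape,b.shape)
E
```

```text
16.6 [547.10959371  73.56371721 259.15513236] [-1.00744274  0.25116906 -0.26302614] 1.0006949006072963
[[318.7 199.9]
 [318.7 208.1]
 [318.7 124.3]
 [322.3 124.3]]
[[311.6 184.3]
 [318.4 194. ]
 [292.8 193.9]
 [292.6 193.3]]
(520, 480, 3) (520, 312, 3)
```

View pics/fin.png

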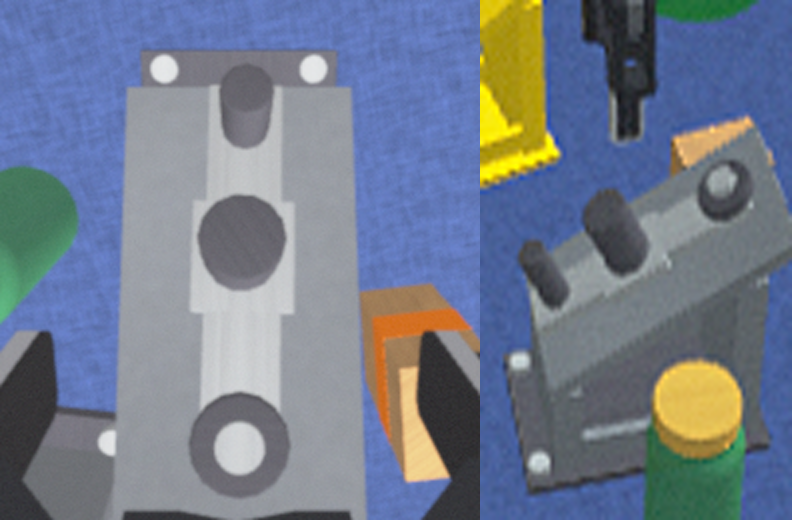

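The final view shows the pin head, wrist (321,199), down on the lever with no shank showing and parallel to the post. The lever lies along the deck's midline at about 0.01 rad, the jar and carton are where they were, and the gripper is clear. Handing in.

```bash
python3 -c "
from rig import r
print(r.sign_off())"
```

```text
the job is handed in; nothing more can be done
None
```

I handed the job in at about 17 s of the 50 s allowed: the lever is swung back to about 0.01 rad, and the locking pin is seated through both holes and let go. The final pictures and the contact force at seat height agree with this, but the hand-in gave no verdict.

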